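# Hang the clasp basket at the blow-off station and start the air

### The arm

A 6-joint arm with a two-finger parallel gripper is mounted at the origin on a cart in front of the work surface, level with it; the furniture and walls round the work are solid. World frame = base frame: x ahead of the robot, y to its left, z up, the work surface at z = 0. Lengths are in m, angles in rad, forces in N, time in s.
With the tool pointing down it reaches from about 0.25 to 0.775 m from the base axis. Payload 4 kg.
Tool frame: the origin (TCP) lies midway between the tips of the shut fingers; the grasp point (between the pads) lies 19 mm behind it; z points along the fingers, y is the direction in which the jaws open and shut (so a half turn about z gives the same grasp; the last joint's range is limited). The gripper opens to 94 mm and grips with 3 to 60 N. Pads are 16 mm wide; open, the fingers measure 119 mm over their backs; the gripper's body (75 mm by 177 mm) begins 78 mm behind the grasp point.
Start: joints at [1.097, 0.087, 1.371, -0, 1.684, -0.103], TCP at [0.199, 0.513, 0.206] pointing down, gripper open.
Joint ranges: [-3.1, 3.1], [-0.76, 2.03], [0.27, 2.55], [-1.08, 4.22], [0.17, 2.65], [-2.57, 2.57]. Speed limits (rad/s): [2.79, 2.79, 3.14, 3.14, 3.14, 3.14].

### API

Orientations are given as [roll, pitch, yaw] about the fixed x, y, z axes, in that order (R = Rz(yaw) Ry(pitch) Rx(roll)).
In Python, from bench import robot gives the robot as it stands.
- The arm moves only by the tool carry_out, never from a script. Its argument "deltas" is text: rows parted by semicolons, each of 7 numbers parted by spaces: the shift along the tool's x, y, z in mm, then the turn, a rotation vector about the tool's x, y, z in rad, then the closure, from 0 (fully open) to 1 (shut). A call has exactly 8 rows; each row is the pose to reach, as a shift and turn from the pose commanded when the call began, along the tool's axes at that moment; what a row does not reach only later rows make up. A row lasts 1/12 s, in which the tool goes at most 41.7 mm and 7.16 degrees, less where a joint would pass 70% of its speed; a pose out of reach is approached as far as the arm can. A call with a gripper value outside its range is refused whole. The fingers move at their own pace and stop on an object; the grip force is fixed at half the most. Time passes only in rows, so rows that repeat a pose let the fingers close, or fill a call up. It gives the time, the measured TCP pose, the force and the opening at its end, in the units of the state.
- robot.get_obs(): the state, without advancing time (a new reading comes with each control period).
- robot.snapshot(name): name is "scene" or "top" or "wrist"; returns a dict with "pixels" (480x640x3 uint8, red, green, blue), "range_z" (480x640 float32, m along the optical axis (not along the pixel's ray), 0 where there is no reading), "camera_matrix" (3x3 intrinsics, pixels), "k1" (the pictures are not rectified: a ray, as slopes to the right and down, at radius r is drawn at 1 + k1 r^2 times it, then the intrinsics apply), "rvec" (rotation vector, rad) and "tvec" (3), from world to camera coordinates, as OpenCV has them. Camera axes: x right, y down, z forward; pixel columns grow to the right and rows downward; lengths in m; the calibration is good to about 2 mm. A picture is of the moment at which its call begins.
- robot.close_job(): hands the job in, once; it reports no verdict.
Trained networks look in a picture, given as the dict that the camera call returned (one of the last four; its "shot" number tells which), for a name from the list of things; names that differ only in an ending like _2 or _b are one class to them, and where a whole thing is asked for, a point or a joint stands for the part that bears it (a point fixed in the world has none). Each returns a list of dicts, best first, with "p" (0 to 1); they miss things now and then, are a little off and sometimes report something else, mostly with a low value. They report only what shows in the picture. A call takes as long as a camera call. They do not tell look-alikes from the thing itself.
- robot.look_for(picture, thing): "at" ([x, y, z] in m, in the coordinates of the camera as it stood for that picture, good to about 4 mm: the middle of the surface that is visible of it).
- robot.place_of(picture, thing): "at" ([x, y, z] in m, in the coordinates of the camera as it stood for that picture, good to about 4 mm: a listed point, or the origin of a listed thing).
The state is a dict: "time": time; "joint_positions": joint angles; "qvel": joint speeds; "joint_torque": joint torques, N m; "tool_pos": TCP position; "ee_rot": TCP orientation; "wrist_force": force on the tool from outside, world axes, zero at the start; "wrist_torque": the same for the moment, N m; "width": finger opening in m.
Only numpy, scipy, OpenCV 4.12 (cv2) and the standard library are available. Lean on these libraries where they do the work, as an engineer would, in place of code of your own. Each camera call takes 0.05 s, during which the arm holds its last target.

### The job

Pick up the small wire basket of gold clasps and hang it by its handle on the hook of the blow-off station, then let go of it. Once it hangs there, press the yellow air pedal all the way down to its stop, hold it down for a moment and let it spring back up. Leave the basket hanging level and still on the hook, do not press the pedal before the basket hangs, and do not disturb the screwdriver, the white glue tin and the steel caliper lying about.

Things in the scene. Friction and masses are not known exactly. Their poses are not given: they have to be found in the camera images.
- basket: Loose wire basket, 72x72 mm, 42 high, 0.1-0.21 kg, three gold clasps wired fast inside. Origin: centre of underside, z up; yaw within +-0.6. A rigid 7 mm rod bail stands over it: uprights at y=+-38 mm, straight top bar along y (see bail_bar); opening 69 mm wide (y), 64 high. Red grip block on the bar's middle, 20 (x) by 32 (y) mm, 112 to 146 mm above the underside: take it from above.
- bail_bar (a point): Centre (rod axis) of the bail's straight top bar, 110 mm above the basket's underside; axes as the basket's. Bail and basket are the same after a half turn about z. The opening goes through along x.
- station: Fixed grey blow-off station, base 140 (x) by 120 (y) by 14 mm with drip dish and two brass jets 46 mm high. Origin: centre of underside, z up; yaw within +-0.35. Post 16 mm thick, 188 high, at x=+50 mm. From its top a round 10 mm hook arm runs along -x (roughly to the robot), dips to a trough and turns up: tip at x=-58 mm, top 204 mm high (33 mm before the seat, 24 above it).
- hook_seat (a point): Top of the hook arm at its trough: station x=-25 mm, y=0, z=180 mm; axes as the station's. Tip at x=-33 mm from here, post at x=+75 mm. The bar, hung across the arm (along y), has its axis 3.5 mm above this point. Bring the bail opening over the tip from the -x side with the bar above the tip, then lower it; the basket then hangs with 73 mm under it.
- pedal_base: Fixed yellow base of the air pedal, 130 (x) by 80 (y) by 12 mm, with hinge cheeks 44 mm high at its +x end. Origin: centre of its underside, z up. Yaw within +-0.4 rad.
- pedal_tread (a point): Point on top of the black rubber tread (62 mm wide, 98 mm long), 75 mm from the hinge axis, where to press. It is about 69 mm above the bench when up and 22 mm lower when fully down. The tread slopes up from the hinge (35 mm above the bench, at x = +42 mm of the base) towards the base's -x end; it moves with the tread.
- pedal (a joint): Pedal angle, rad: 0 up, 0.30 at the stop. Pressing at pedal_tread takes 2 N at the start and 8 N at the stop; it springs back when released.
- screwdriver: Loose bystander: screwdriver with red handle, 192 x 26 mm, lying flat.
- glue_tin: Loose bystander: white tin, 67 mm wide, 59 mm high, standing.
- caliper: Loose bystander: steel vernier caliper, 205 x 68 x 9 mm, lying flat by the front edge of the bench, along y.
Things that resemble listed ones, but are neither listed nor needed, are in the scene too. What is shaped like the pedal_base but green is not meant.

How it is judged:
By the outcome, as a careful person would: the job done as asked, in the order asked, and still so for the second after the job is handed in, with the robot touching nothing.
It also fails if it takes over 61 s, if anything falls off the work surface, if the arm or the gripper's body presses on something with over 40 N, if the wrist force passes 120 N, or if a joint passes its speed limit or range.

## Working session

There is one attempt and no reset: what is moved stays moved. The work goes in short steps, Python scripts to look and compute and a tool call to move; the robot and the scene stay as the last step left them, time stands still between calls to the robot, and variables do not carry over. Pictures are saved under pics/ and viewed, and the job is handed in when it is done.

Besides the shell and the picture viewer there is one more tool, called after ">>>" in YAML: its name, and indented under it one key for each argument. carry_out: Moves the arm, as the interface text tells. Its arguments: {"type":"object","properties":{"deltas":{"type":"string"}},"required":["deltas"]}

```bash
mkdir -p pics; ls; cat > h.py <<'E'
import numpy as np, cv2
from scipy.spatial.transform import Rotation as R
from bench import robot
def save(s,n,crop=None,scale=1):
    im=s["pixels"]
    if crop: im=im[crop[1]:crop[3],crop[0]:crop[2]]
    im=cv2.resize(im,None,fx=scale,fy=scale,interpolation=cv2.INTER_CUBIC)
    cv2.imwrite("pics/"+n+".png",cv2.cvtColor(im,cv2.COLOR_RGB2BGR))
def c2w(s,p):
    Rm=cv2.Rodrigues(np.array(s["rvec"],float))[0]
    return (np.asarray(p)-np.array(s["tvec"]).ravel())@Rm
def proj(s,P):
    Rm=cv2.Rodrigues(np.array(s["rvec"],float))[0]
    P=np.atleast_2d(P); 
    uv,_=cv2.projectPoints(P.astype(float),np.array(s["rvec"],float),np.array(s["tvec"],float),np.array(s["camera_matrix"]),np.array([s["k1"],0,0,0,0.]))
    return uv[:,0]
def cloud(s):
    z=s["range_z"]; v,u=np.mgrid[0:480,0:640]
    pts=np.stack([u.ravel(),v.ravel()],1).astype(float)[:,None]
    n=cv2.undistortPoints(pts,np.array(s["camera_matrix"]),np.array([s["k1"],0,0,0,0.]))[:,0]
    c=np.c_[n,np.ones(len(n))]*z.ravel()[:,None]
    w=c2w(s,c); w[z.ravel()==0]=np.nan
    return w.reshape(480,640,3)
E
python3 - <<'E'
from h import *
np.set_printoptions(precision=4,suppress=True)
o=robot.get_obs()
print(o)
for n in ["scene","top","wrist"]:
    s=robot.snapshot(n); save(s,n+"0")
    print(n,s["k1"],np.array(s["camera_matrix"]).ravel(),c2w(s,[0,0,0]))
    if n=="wrist": continue
    for t in ["basket","station","pedal_base","screwdriver","glue_tin","caliper","pedal_tread","hook_seat","bail_bar"]:
        for d in robot.place_of(s,t)[:3]:
            w=c2w(s,d["at"]); print(n,t,round(d["p"],2),w,proj(s,w)[0].round())
E
```

```text
pics
{'time': 0.0, 'joint_positions': array([ 1.0969,  0.0879,  1.3722, -0.    ,  1.6836, -0.1031]), 'qvel': array([-0.0013,  0.002 , -0.0002,  0.0012,  0.0001, -0.0015]), 'joint_torque': array([ -0.0027, -34.0184, -30.2423,   0.0715,   0.0333,  -0.0002]), 'tool_pos': array([0.199 , 0.5121, 0.2043]), 'ee_rot': array([-3.1394, -0.0002,  2.7708]), 'wrist_force': array([-0.0828,  0.0167, -0.5807]), 'wrist_torque': array([-0.0236,  0.0088,  0.0268]), 'width': 0.09403269897442645}
scene -0.01704799321548544 [466.4396   0.     321.4208   0.     466.4396 244.4648   0.       0.
   1.    ] [ 0.022  -0.6328  0.7029]
scene basket 0.66 [ 0.5316  0.2609 -0.0018] [281. 269.]
scene station 0.95 [0.6883 0.0897 0.0033] [368. 280.]
scene pedal_base 0.82 [ 0.4616 -0.1782  0.0061] [366. 385.]
scene pedal_base 0.6 [ 0.6446 -0.1328  0.0032] [418. 337.]
scene pedal_base 0.44 [ 0.5331  0.2575 -0.0018] [282. 270.]
scene screwdriver 0.79 [ 0.7033  0.3153 -0.0043] [322. 243.]
scene glue_tin 0.57 [0.6177 0.4481 0.0016] [274. 230.]
scene caliper 0.64 [ 0.369   0.1981 -0.0029] [236. 303.]
scene pedal_tread 0.95 [
[... 713 characters left out ...]
] [342. 185.]
top screwdriver 0.61 [ 0.7055  0.3163 -0.0038] [266. 186.]
top glue_tin 0.67 [0.6229 0.4501 0.0003] [217. 212.]
top caliper 0.81 [0.3697 0.2028 0.0029] [299. 303.]
top caliper 0.57 [ 0.4546 -0.184   0.0005] [438. 278.]
top pedal_tread 0.78 [ 0.6164 -0.1297  0.0653] [422. 216.]
top pedal_tread 0.58 [ 0.4284 -0.1745  0.0708] [439. 284.]
top pedal_tread 0.32 [0.5251 0.2575 0.0023] [282. 248.]
top hook_seat 0.85 [0.6607 0.0988 0.1821] [341. 185.]
top hook_seat 0.53 [ 0.6905  0.093  -0.0004] [342. 194.]
top bail_bar 0.62 [0.5304 0.2573 0.112 ] [279. 238.]
wrist 0.018875333298988405 [380.3869   0.     320.8879   0.     380.3869 240.5756   0.       0.
   1.    ] [0.123  0.5419 0.3848]
```

View pics/scene0.png

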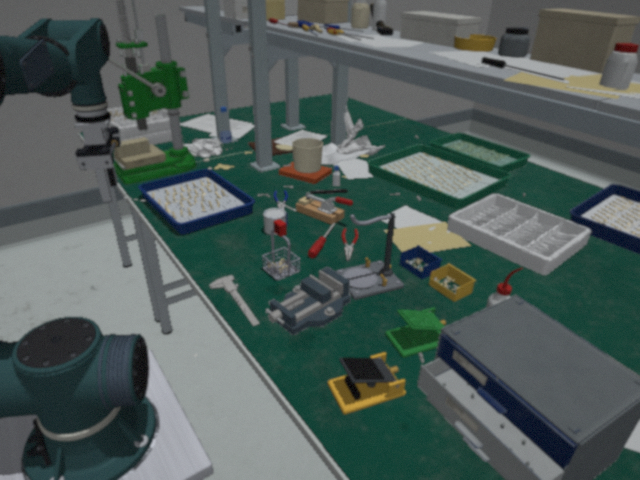

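View pics/top0.png

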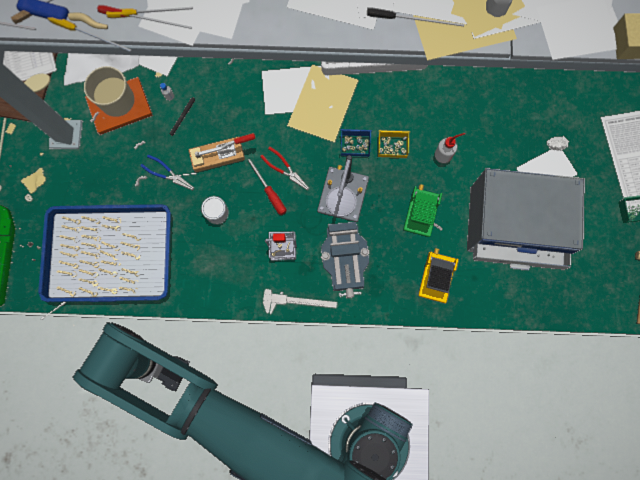

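View pics/wrist0.png

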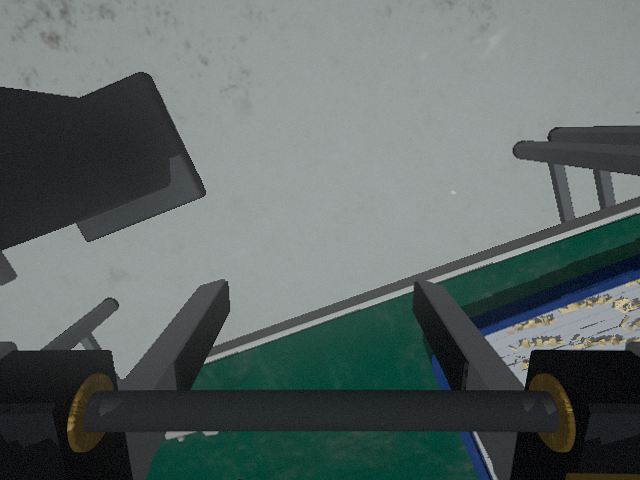

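Scene picture: the basket is at (281,262) in scene and (282,247) in top. The station hook is at (363,222)/(343,190), and a vise stands in front of it at (310,300)/(345,258). The yellow pedal is at (366,385)/(438,277), and the green look-alike is at (418,337)/(422,210). Bystanders: screwdriver with red handle (322,243)/(268,190), tin (274,222)/(214,210), caliper (236,300)/(299,300).

Could be taken for the basket: the blue bin (355,143 top), the yellow bin (394,143 top) or the blue tray (105,255 top). None has a bail or red grip, so I choose (282,247). For the pedal, I choose the yellow one over the green.

```bash
python3 - <<'E'
from h import *
np.set_printoptions(precision=4,suppress=True)
s=robot.snapshot("top"); save(s,"topcrop",(240,130,480,310),3.3)
c=cloud(s); np.save("top.npy",c)
t=robot.snapshot("scene"); save(t,"scenecrop",(220,190,480,420),3); d=cloud(t); np.save("scene.npy",d)
hsv=cv2.cvtColor(s["pixels"],cv2.COLOR_RGB2HSV)
hs2=cv2.cvtColor(t["pixels"],cv2.COLOR_RGB2HSV)
def reg(c,x0,x1,y0,y1,z0,z1): 
    return (c[...,0]>x0)&(c[...,0]<x1)&(c[...,1]>y0)&(c[...,1]<y1)&(c[...,2]>z0)&(c[...,2]<z1)
def rect(c,m,name):
    P=c[m]
    if len(P)<5: print(name,len(P));return
    r=cv2.minAreaRect((P[:,:2]*1000).astype(np.float32)); print(name,len(P),r,P.mean(0),P[:,2].min(),P[:,2].max())
for n,c_,h in(("top",c,hsv),("scene",d,hs2)):
    rect(c_,reg(c_,.47,.60,.2,.32,.125,.17),n+" grip")
    rect(c_,reg(c_,.47,.60,.2,.32,.02,.17),n+" basket")
    rect(c_,reg(c_,.47,.60,.2,.32,.095,.118),n+" bar")
    rect(c_,reg(c_,.58,.80,.0,.2,.15,.22),n+" arm")
    rect(c_,reg(c_,.56,.80,.0,.2,.008,.02),n+" stbase")
    yel=(h[...,0]>17)&(h[...,0]<30)&(h[...,1]>150)
    rect(c_,yel&reg(c_,.36,.56,-.28,-.1,.006,.02),n+" pedalbase yellow")
    rect(c_,yel&reg(c_,.36,.56,-.28,-.1,.006,.06),n+" pedal yellow all")
    rect(c_,reg(c_,.36,.56,-.28,-.1,.045,.09),n+" tread")
    rect(c_,reg(c_,.40,.62,.02,.17,.03,.3),n+" vise")
E
```

```text
top grip 112 ((526.5369262695312, 257.1942138671875), (22.05248260498047, 31.05057716369629), 5.081940174102783) [0.5254 0.2567 0.1432] 0.12552977102771962 0.1512103851524882
top basket 348 ((526.3961181640625, 256.10736083984375), (73.08975219726562, 80.0111312866211), 1.0225331783294678) [0.5236 0.257  0.0856] 0.020149519067403455 0.1512103851524882
top bar 50 ((524.9569702148438, 256.0810546875), (15.493387222290039, 79.9945068359375), 7.892695903778076) [0.5267 0.2526 0.1111] 0.09583380727885278 0.11759504041974254
top arm 175 ((685.7327880859375, 93.10781860351562), (14.330108642578125, 116.139404296875), 75.87994384765625) [0.6908 0.0905 0.1832] 0.15089090064052857 0.21020036637472503
top stbase 1723 ((679.748779296875, 99.78510284423828), (199.31019592285156, 239.24169921875), 89.94589233398438) [0.6811 0.0943 0.0139] 0.008009074303609788 0.019994523233909767
top pedalbase yellow 484 ((461.5960388183594, -181.25332641601562), (79.13236999511719, 143.4436798095703), 76.42066192626953) [ 0.4436 -0.1696  0.0121] 0.006016332088678232 0.019967684689336455
top pedal yellow all 564 (
[... 1490 characters left out ...]
515625), (80.89448547363281, 128.8094024658203), 77.01087188720703) [ 0.4341 -0.1912  0.0114] 0.006003293613526421 0.01994371084459542
scene pedal yellow all 1493 ((455.7004699707031, -183.39010620117188), (81.9488296508789, 128.32504272460938), 77.49462127685547) [ 0.4418 -0.194   0.0148] 0.006003293613526421 0.046331495963182284
scene tread 1158 ((486.3692932128906, -215.56826782226562), (123.2573471069336, 165.37977600097656), 80.81623840332031) [ 0.4607 -0.1999  0.0648] 0.045002402466928035 0.08989535407926011
scene vise 1891 ((499.2663879394531, 80.35462188720703), (117.44518280029297, 197.34593200683594), 87.09807586669922) [0.5041 0.0718 0.0489] 0.030045445507119697 0.0664744357719158
```

View pics/topcrop.png

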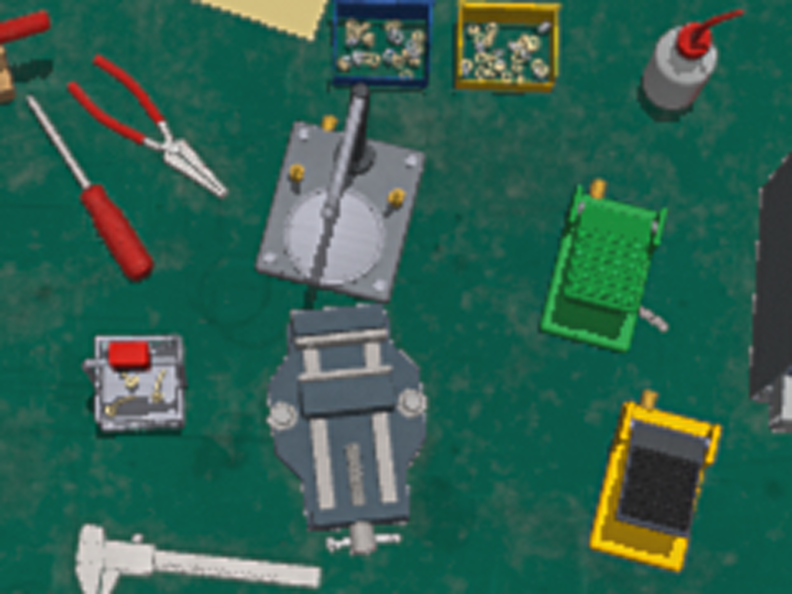

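View pics/scenecrop.png

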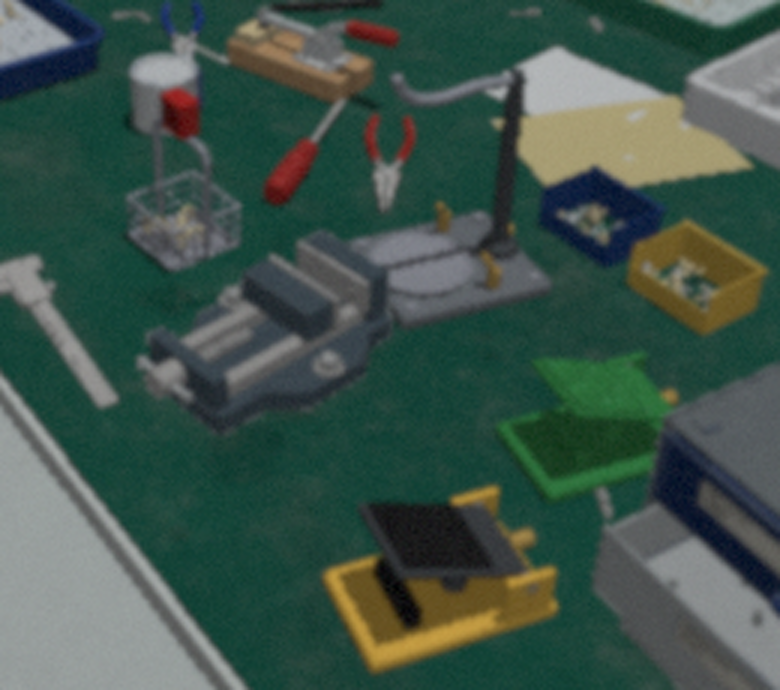

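Both crops confirm the choice: wire basket with red grip at topcrop (128,385), station with hook, and yellow pedal at (655,485). The vise (up to 73 mm high) lies under the approach to the hook. I will grip the block across its 32 mm (jaws along the bar), so the fingers stay clear of the hook arm. First I go above the basket.

```bash
cat > m.py <<'E'
from h import *
import json,sys
np.set_printoptions(precision=4,suppress=True)
def rm(rpy): return R.from_euler('xyz',rpy)
def delta(p0,yaw0,p1,yaw1):
    a=rm([np.pi,0,yaw0]); b=rm([np.pi,0,yaw1])
    return a.inv().apply(np.array(p1)-np.array(p0))*1000,(a.inv()*b).as_rotvec()
def after(p0,yaw0,d,rz):
    a=rm([np.pi,0,yaw0]); return np.array(p0)+a.apply(np.array(d)/1000), yaw0-rz
E
python3 - <<'E'
from m import *
print(delta([.199,.513,.206],2.7708,[.527,.2565,.25],np.pi+.05))
E
```

```text
(array([-398.6531, -120.2161,  -44.    ]), array([-0.    ,  0.    , -0.4208]))
```

>>> carry_out:
  deltas: "-39 -12 -6 0 0 -0.05 0; -78 -24 -12 0 0 -0.1 0; -117 -36 -18 0 0 -0.15 0; -156 -48 -24 0 0 -0.2 0; -195 -60 -30 0 0 -0.25 0; -234 -72 -36 0 0 -0.3 0; -273 -84 -40 0 0 -0.35 0; -312 -94 -44 0 0 -0.42 0"

```text
time: 1.82
tool_pos: [0.4574, 0.3104, 0.2503]
ee_rot: [3.141, 0.001, -3.09]
wrist_force: [1.0, 0.6, 1.1]
width: 0.0943
```

```bash
python3 - <<'E'
from m import *
print(after([.199,.513,.206],2.7708,[-312,-94,-44],-.42))
o=robot.get_obs(); print(o["tool_pos"],o["ee_rot"],o["wrist_force"])
s=robot.snapshot("wrist"); save(s,"w1"); c=cloud(s)
hsv=cv2.cvtColor(s["pixels"],cv2.COLOR_RGB2HSV)
red=((hsv[...,0]<8)|(hsv[...,0]>172))&(hsv[...,1]>150)
m=red&(c[...,2]>.135)&(c[...,2]<.16)&(abs(c[...,0]-.527)<.06)&(abs(c[...,1]-.257)<.06)
P=c[m]; print(len(P),cv2.minAreaRect((P[:,:2]*1000).astype(np.float32)),P[:,2].mean())
m=(c[...,2]>.03)&(c[...,2]<.16)&(abs(c[...,0]-.527)<.06)&(abs(c[...,1]-.257)<.06)
P=c[m]; print(len(P),cv2.minAreaRect((P[:,:2]*1000).astype(np.float32)))
E
```

```text
(array([0.4557, 0.3123, 0.25  ]), 3.1908)
[0.4574 0.3104 0.2503] [ 3.141   0.0011 -3.0898] [0.9627 0.6196 1.0698]
900 ((526.0409545898438, 256.5078430175781), (19.80767059326172, 31.771411895751953), 2.806844711303711) 0.14521834164723726
2560 ((526.6715698242188, 257.06146240234375), (72.72592163085938, 81.15130615234375), 2.93776535987854)
```

View pics/w1.png

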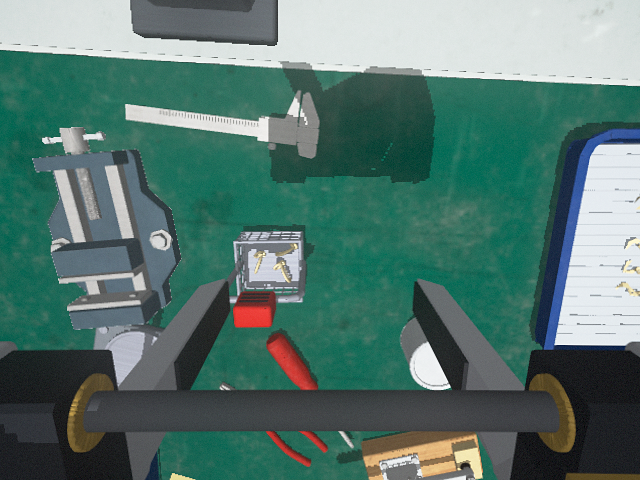

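The wrist picture shows the basket at (270,275) and its red grip at (254,310). The grip centre is (0.526, 0.2565), yaw 0.05. I move over it and then go down to z = 0.117.

```bash
python3 - <<'E'
from m import *
o=robot.get_obs(); print(o["tool_pos"],o["ee_rot"])
print(delta([.4557,.3123,.25],3.1908,[.526,.2565,.117],np.pi+.05))
E
```

```text
[0.4635 0.3056 0.2501] [-3.1375  0.0059 -3.0945]
(array([-67.4702, -59.1903, 133.    ]), array([ 0.    ,  0.    , -0.0008]))
```

>>> carry_out:
  deltas: "-20 -18 0 0 0 0 0; -40 -36 0 0 0 0 0; -55 -49 10 0 0 0 0; -64 -56 20 0 0 0 0; -67 -59 30 0 0 0 0; -67 -59 30 0 0 0 0; -67 -59 30 0 0 0 0; -67 -59 30 0 0 0 0"

```text
time: 2.53
tool_pos: [0.525, 0.2573, 0.2197]
ee_rot: [3.141, -0.0, -3.091]
wrist_force: [0.4, -0.6, 1.3]
width: 0.094
```

```bash
python3 - <<'E'
from m import *
o=robot.get_obs(); print(o["time"],o["tool_pos"],o["ee_rot"],o["qvel"])
s=robot.snapshot("wrist"); save(s,"w2"); c=cloud(s)
o=robot.get_obs(); print(o["time"],o["tool_pos"],o["ee_rot"],o["qvel"])
hsv=cv2.cvtColor(s["pixels"],cv2.COLOR_RGB2HSV)
red=((hsv[...,0]<8)|(hsv[...,0]>172))&(hsv[...,1]>150)
m=red&(c[...,2]>.135)&(c[...,2]<.16)&(abs(c[...,0]-.527)<.06)&(abs(c[...,1]-.257)<.06)
P=c[m]; print(len(P),cv2.minAreaRect((P[:,:2]*1000).astype(np.float32)),P[:,2].mean())
E
```

```text
2.5333 [0.525  0.2573 0.2197] [ 3.1411 -0.0002 -3.091 ] [ 0.0033 -0.0084 -0.0155 -0.0025 -0.0016 -0.0007]
2.5833 [0.5252 0.2574 0.2202] [ 3.1409  0.0008 -3.0909] [-0.0002 -0.0037 -0.0089 -0.0014 -0.0026 -0.0013]
1139 ((526.3294067382812, 256.5799255371094), (19.67245864868164, 31.140531539916992), 2.846745491027832) 0.14578015423632149
```

View pics/w2.png

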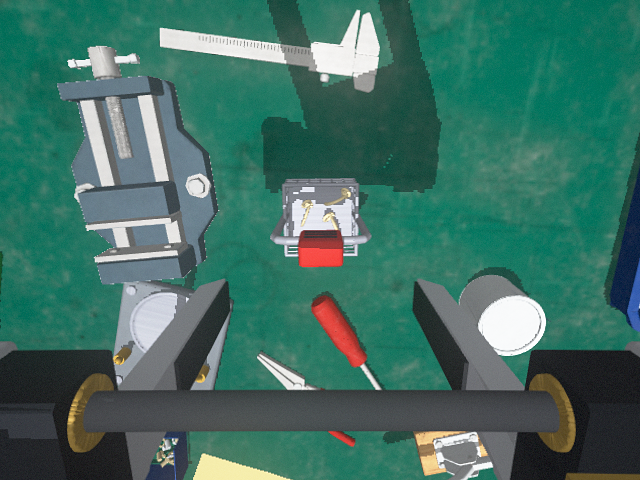

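The grip is at (321,248), centred between the fingers. Now down and close.

>>> carry_out:
  deltas: "-1 0 25 0 0 0 0; -1 0 50 0 0 0 0; -1 0 75 0 0 0 0; -1 0 93 0 0 0 0; -1 0 103 0 0 0 0; -1 0 103 0 0 0 0; -1 0 103 0 0 0 1; -1 0 103 0 0 0 1"

```text
time: 3.25
tool_pos: [0.5278, 0.2571, 0.1187]
ee_rot: [3.14, 0.003, -3.092]
wrist_force: [0.3, 0.1, 0.5]
width: 0.0839
```

>>> carry_out:
  deltas: "0 0 0 0 0 0 1; 0 0 0 0 0 0 1; 0 0 0 0 0 0 1; 0 0 0 0 0 0 1; 0 0 0 0 0 0 1; 0 0 0 0 0 0 1; 0 0 0 0 0 0 1; 0 0 0 0 0 0 1"

```text
time: 3.92
tool_pos: [0.5269, 0.2564, 0.1164]
ee_rot: [3.141, -0.0, -3.092]
wrist_force: [0.4, -1.0, -1.1]
width: 0.0318
```

>>> carry_out:
  deltas: "0 0 -5 0 0 0 1; 0 0 -18 0 0 0 1; 0 0 -38 0 0 0 1; 0 0 -60 0 0 0 1; 0 0 -82 0 0 0 1; 0 0 -100 0 0 0 1; 0 0 -110 0 0 0 1; 0 0 -113 0 0 0 1"

```text
time: 4.58
tool_pos: [0.5277, 0.2566, 0.232]
ee_rot: [3.14, 0.004, -3.092]
wrist_force: [-0.2, -0.2, -1.8]
width: 0.0317
```

```bash
python3 - <<'E'
from m import *
o=robot.get_obs(); print(o["time"],o["tool_pos"],o["ee_rot"],o["wrist_force"],o["wrist_torque"],o["width"])
s=robot.snapshot("scene"); save(s,"s2",(180,100,480,325),2.6)
c=cloud(s)
t=robot.snapshot("top"); d=cloud(t)
o=robot.get_obs(); print(o["time"],o["tool_pos"],o["ee_rot"])
# station arm fit
for n,c_ in(("scene",c),("top",d)):
    m=(abs(c_[...,0]-.69)<.1)&(abs(c_[...,1]-.09)<.06)&(c_[...,2]>.16)&(c_[...,2]<.215)
    P=c_[m]; r=cv2.fitLine((P[:,:2]).astype(np.float32),cv2.DIST_L1,0,.001,.001).ravel()
    print(n,len(P),r,np.arctan2(r[1],r[0]), P[:,0].min(),P[:,0].max(),P[np.argmin(P[:,0])],P[np.argmax(P[:,0])])
    for k in ("hook_seat","station"):
        for q in robot.place_of(s if n=="scene" else t,k)[:2]: print(k,q["p"],c2w(s if n=="scene" else t,q["at"]))
E
```

```text
4.5833 [0.5277 0.2566 0.232 ] [ 3.1404  0.0038 -3.0924] [-0.2364 -0.1689 -1.77  ] [ 0.023  -0.0194  0.0295] 0.0316815211903883
4.6833 [0.5269 0.2564 0.2295] [ 3.1414  0.0003 -3.0924]
scene 261 [ 0.9727 -0.2323  0.6882  0.0868] -0.23439273 0.6274736506531616 0.7444823250751936 [0.6275 0.0993 0.2004] [0.7445 0.0753 0.1802]
hook_seat 0.93 [0.6627 0.0948 0.1801]
station 0.88 [ 0.6908  0.0889 -0.0003]
top 170 [ 0.9765 -0.2154  0.6926  0.0901] -0.21710864 0.6281417216152942 0.7440741889174244 [0.6281 0.1028 0.2032] [0.7441 0.0801 0.181 ]
hook_seat 0.78 [0.6621 0.0936 0.182 ]
station 0.96 [0.6895 0.0941 0.0013]
```

View pics/s2.png

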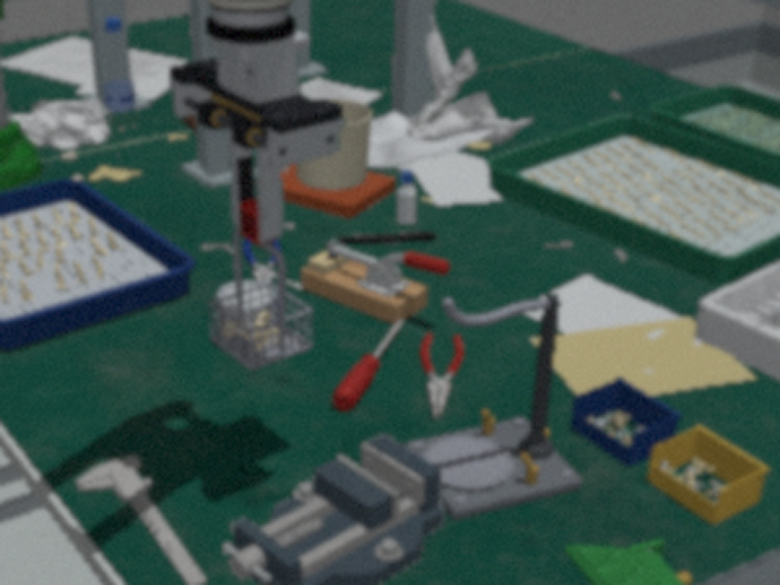

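The basket hangs level in the grip at (260,310) in the crop. The hook seat is estimated at about (0.662, 0.097) with station yaw about -0.235. I move to 75 mm before the seat.

```bash
python3 - <<'E'
from m import *
print(delta([.5268,.2565,.2297],3.1908,[.589,.1145,.2297],np.pi-.235))
E
```

```text
(array([ -55.1401, -144.8876,   -0.    ]), array([-0.    , -0.    ,  0.2842]))
```

>>> carry_out:
  deltas: "-2 -6 0 0 0 0.01 1; -9 -24 0 0 0 0.05 1; -19 -50 0 0 0 0.1 1; -30 -78 0 0 0 0.155 1; -41 -106 0 0 0 0.21 1; -49 -129 0 0 0 0.255 1; -54 -142 0 0 0 0.28 1; -55 -145 0 0 0 0.284 1"

```text
time: 5.55
tool_pos: [0.5896, 0.1116, 0.2286]
ee_rot: [-3.141, -0.001, 2.903]
wrist_force: [0.5, 0.5, -1.6]
width: 0.0323
```

```bash
python3 - <<'E'
from m import *
s=robot.snapshot("wrist")
s=robot.snapshot("wrist")
s=robot.snapshot("wrist"); save(s,"w3"); c=cloud(s)
t=robot.snapshot("scene"); save(t,"s3",(280,150,440,310),3.7)
o=robot.get_obs(); print(o["time"],o["tool_pos"],o["ee_rot"],o["wrist_force"],o["qvel"].max())
m=(abs(c[...,0]-.69)<.09)&(abs(c[...,1]-.09)<.06)&(c[...,2]>.165)&(c[...,2]<.21)
P=c[m]; print(len(P)); 
if len(P)>10:
    r=cv2.fitLine((P[:,:2]).astype(np.float32),cv2.DIST_L1,0,.001,.001).ravel();print(r,np.arctan2(r[1],r[0]),P.min(0),P.max(0))
E
```

```text
5.75 [0.5885 0.1154 0.2294] [ 3.1408 -0.0007  2.9085] [-0.7812  0.6762 -1.9126] 0.013743095255479355
1376
[ 0.977  -0.2134  0.6886  0.0902] -0.21503307 [0.6289 0.0719 0.1651] [0.7423 0.1071 0.2051]
```

View pics/w3.png

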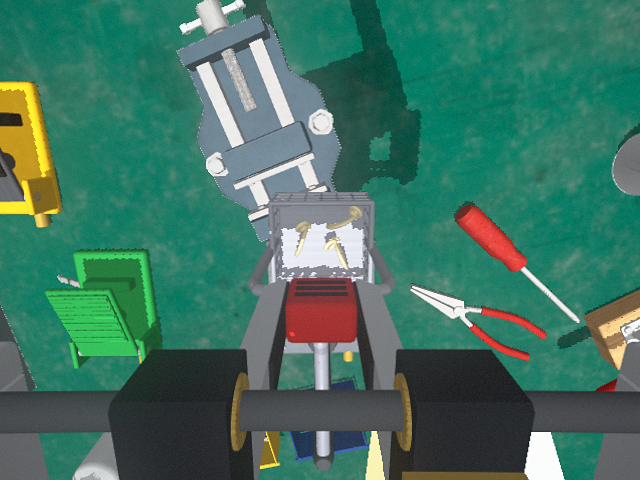

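View pics/s3.png

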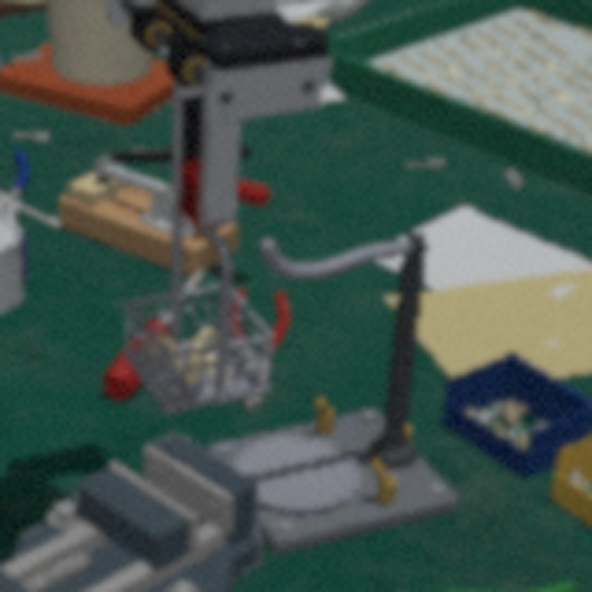

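```bash
python3 - <<'E'
from m import *
s=robot.snapshot("wrist"); im=s["pixels"]; c=cloud(s)
o=robot.get_obs(); p=o["tool_pos"]; a=R.from_euler('xyz',o["ee_rot"])
print(p,o["ee_rot"])
T=a.inv().apply((c.reshape(-1,3)-p)).reshape(480,640,3)*1000
z=c[...,2]
m=(z>.165)&(z<.21)&(c[...,0]>.62)&(abs(c[...,1]-.09)<.06)
for v in range(335,480,12):
    u=np.where(m[v])[0]
    if len(u): print(v,u.min(),u.max(),(u.min()+u.max())/2,np.nanmedian(T[v,u],0))
hsv=cv2.cvtColor(im,cv2.COLOR_RGB2HSV)
red=((hsv[...,0]<8)|(hsv[...,0]>172))&(hsv[...,1]>150)
for v in range(280,340,10):
    u=np.where(red[v,260:380])[0]+260
    if len(u):print("red",v,u.min(),u.max(),np.nanmedian(T[v,u],0))
E
```

```text
[0.5885 0.1157 0.2295] [ 3.1409 -0.0003  2.909 ]
347 311 325 318.0 [-45.7955  -2.4405  26.3192]
359 312 325 318.5 [-68.7341  -2.339   48.3534]
371 312 325 318.5 [-79.5824  -2.391   50.3591]
383 313 326 319.5 [-88.6136  -1.7169  49.4491]
431 314 326 320.0 [-125.1852   -1.437    45.0804]
443 311 330 320.5 [-136.9146   -1.104    46.4076]
455 310 331 320.5 [-147.1539   -1.127    45.9421]
467 314 327 320.5 [-153.5419   -1.1367   41.702 ]
red 290 310 317 [ 10.0791  -5.1999 -15.3204]
red 300 288 354 [  9.9428   0.979  -25.9278]
red 310 286 356 [  6.9584  -0.3351 -29.5698]
red 320 286 356 [  2.1436  -0.5592 -29.5267]
red 330 286 356 [ -2.6695  -0.5669 -29.5805]
```

```bash
python3 - <<'E'
import cv2
i=cv2.imread("pics/w3.png")[270:480,250:400]; cv2.imwrite("pics/w3c.png",cv2.resize(i,None,fx=2.8,fy=2.8,interpolation=cv2.INTER_NEAREST))
for v in (350,360,370,380,440): print(v,i[v-270,305-250:340-250].sum(1)//3)
E
```

```text
350 [173 177 174 174 176 175 144 113 109 134 161 174 178 185 197 196 195 188
 181 175 170 160 148  93  77 101 112 118 123 154 170 171 172 166 170]
360 [ 95  91  91  91  92  87  90  93  89 129 169 187 197 203 214 221 220 211
 206 196 189 178 160 102  60  84 100  96  96 104 106 104 102 102  96]
370 [ 94  92 100 101 109 104 108 108 106 115 155 184 198 203 213 225 226 218
 208 199 191 183 161 111  60  65  85  94  96 105 105 100 101 102 103]
380 [105 105  97  91  99  96 101 103 110 102 140 176 194 197 211 222 225 220
 212 203 189 184 169 122  67  58  77  86  74  65  84  84  65  64  68]
440 [ 58  59  62  58  58  56  58  57  58  53  53 124 167 184 197 207 215 221
 215 209 198 191 184 168 119  68  56  58  61  58  63  57  63  65  61]
```

View pics/w3c.png

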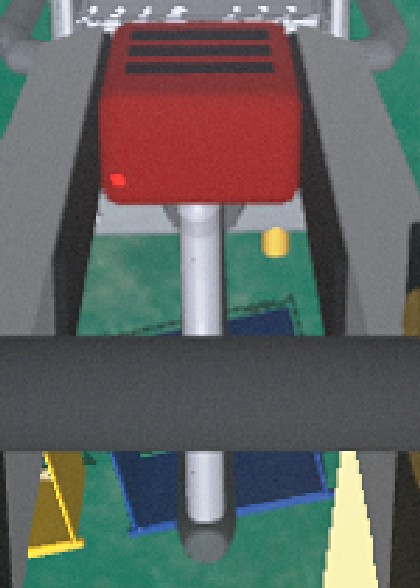

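The wrist picture shows the hook arm running vertically at columns 321–322 and the grip centred at 321.4, so the two line up within 0.5 mm. I advance 75 mm over the tip.

>>> carry_out:
  deltas: "-3 0 0 0 0 -0.002 1; -12 0 0 0 0 -0.004 1; -27 0 0 0 0 -0.006 1; -42 0 0 0 0 -0.008 1; -57 0 0 0 0 -0.008 1; -68 0 0 0 0 -0.008 1; -74 0 0 0 0 -0.008 1; -75 0 0 0 0 -0.008 1"

```text
time: 6.47
tool_pos: [0.6629, 0.0968, 0.2286]
ee_rot: [-3.141, -0.001, 2.915]
wrist_force: [-0.3, -0.3, -2.2]
width: 0.0315
```

```bash
python3 - <<'E'
from m import *
s=robot.snapshot("wrist")
s=robot.snapshot("wrist"); save(s,"w4",(220,180,420,480),2); 
t=robot.snapshot("scene"); save(t,"s4",(310,130,440,310),3.3)
o=robot.get_obs(); print(o["time"],o["tool_pos"],o["ee_rot"],o["wrist_force"],abs(o["qvel"]).max())
E
```

```text
6.6167 [0.6616 0.0972 0.2295] [ 3.1414 -0.0004  2.9153] [ 0.3687 -0.3929 -2.3495] 0.012527286256018648
```

View pics/w4.png

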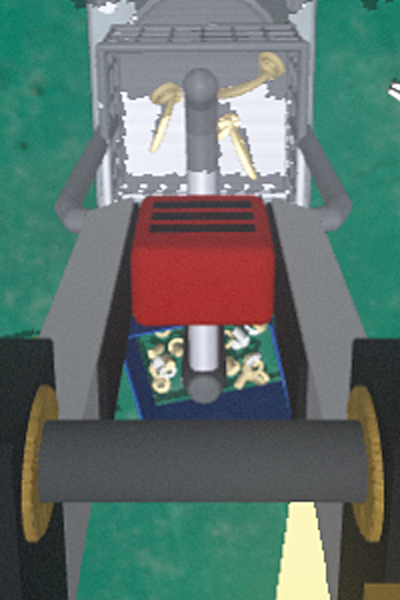

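View pics/s4.png

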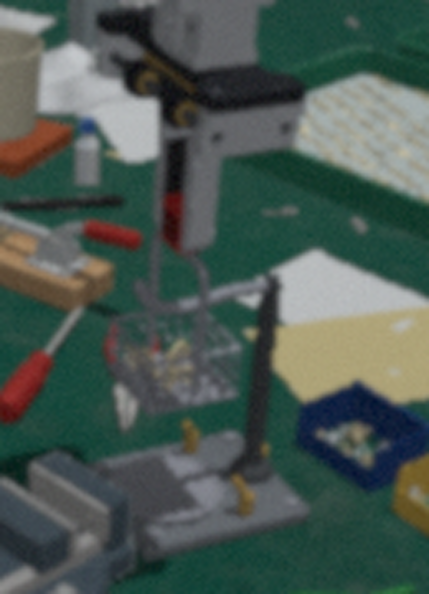

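The hook arm passes through the bail opening: in the crop the tip is at (201,82), the arm at column 203 and the grip at 203. Now lower.

>>> carry_out:
  deltas: "0 0 4 0 0 0 1; 0 0 11 0 0 0 1; 0 0 19 0 0 0 1; 0 0 27 0 0 0 1; 0 0 32 0 0 0 1; 0 0 35 0 0 0 1; 0 0 37 0 0 0 1; 0 0 37 0 0 0 1"

```text
time: 7.28
tool_pos: [0.6616, 0.0968, 0.1917]
ee_rot: [-3.141, -0.001, 2.915]
wrist_force: [0.6, -0.9, -1.5]
width: 0.0321
```

>>> carry_out:
  deltas: "0 0 0 0 0 0 1; 0 0 0.5 0 0 0 1; 0 0 1 0 0 0 1; 0 0 1.5 0 0 0 1; 0 0 2 0 0 0 1; 0 0 2 0 0 0 1; 0 0 2 0 0 0 1; 0 0 2 0 0 0 1"

```text
time: 7.95
tool_pos: [0.6619, 0.0968, 0.1905]
ee_rot: [3.141, 0.0, 2.915]
wrist_force: [0.6, 0.2, -1.7]
width: 0.032
```

>>> carry_out:
  deltas: "0 0 0.3 0 0 0 1; 0 0 0.6 0 0 0 1; 0 0 1 0 0 0 1; 0 0 1.3 0 0 0 1; 0 0 1.6 0 0 0 1; 0 0 2 0 0 0 1; 0 0 2 0 0 0 1; 0 0 2 0 0 0 1"

```text
time: 8.62
tool_pos: [0.662, 0.0968, 0.1898]
ee_rot: [3.141, 0.001, 2.915]
wrist_force: [-1.0, 0.5, 5.1]
width: 0.0318
```

```bash
python3 - <<'E'
from m import *
F=[]
for i in range(2):
    s=robot.snapshot("wrist"); o=robot.get_obs(); F.append(o["wrist_force"])
t=robot.snapshot("scene"); save(t,"s5",(310,130,440,310),3.3); F.append(robot.get_obs()["wrist_force"])
save(s,"w5",(220,180,420,480),2)
print(np.array(F),o["tool_pos"],o["ee_rot"])
E
```

```text
[[-1.8971  0.232   5.8113]
 [-2.4361 -0.4176  5.3834]
 [-2.6458  0.0575  4.7887]] [0.662  0.0969 0.1897] [3.1411 0.0013 2.9149]
```

View pics/s5.png

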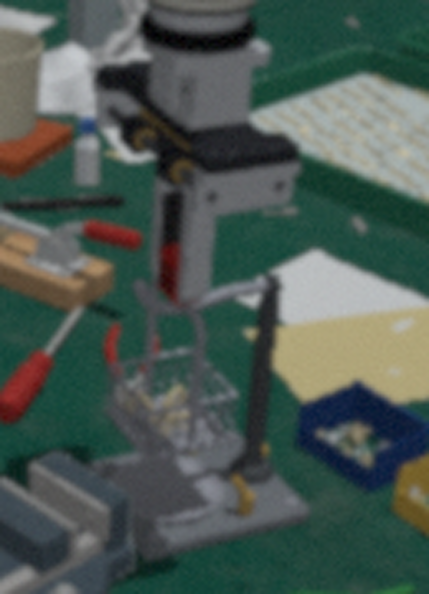

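View pics/w5.png

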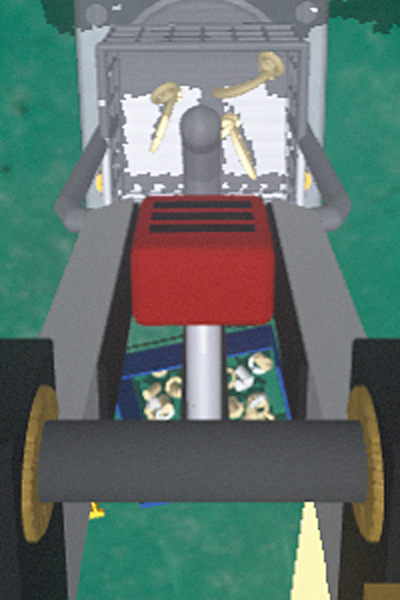

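The bar now rests on the hook (wrist force rose to +5 N). I ease off slightly and open.

>>> carry_out:
  deltas: "0.5 0 -0.5 0 0 0 1; 1 0 -1 0 0 0 1; 1 0 -1 0 0 0 1; 1 0 -1 0 0 0 1; 1 0 -1 0 0 0 0.6; 1 0 -1 0 0 0 0.5; 1 0 -1 0 0 0 0.4; 1 0 -1 0 0 0 0.3"

```text
time: 9.43
tool_pos: [0.6603, 0.0971, 0.1883]
ee_rot: [-3.141, -0.002, 2.915]
wrist_force: [0.5, 0.1, -0.2]
width: 0.0541
```

>>> carry_out:
  deltas: "1 0 0 0 0 0 0.2; 0 0 0 0 0 0 0.2; 0 0 0 0 0 0 0.2; 0 0 -5 0 0 0 0.2; 0 0 -15 0 0 0 0.2; 0 0 -30 0 0 0 0.2; 0 0 -45 0 0 0 0.2; 0 0 -60 0 0 0 0.2"

```text
time: 10.1
tool_pos: [0.661, 0.0971, 0.2514]
ee_rot: [3.141, 0.001, 2.915]
wrist_force: [-0.8, -0.3, 0.1]
width: 0.075
```

```bash
python3 - <<'E'
from m import *
t=robot.snapshot("scene"); save(t,"s6",(310,130,440,310),3.3)
s=robot.snapshot("wrist"); save(s,"w6",(120,100,520,480),1.5)
o=robot.get_obs();print(o["time"],o["tool_pos"],o["wrist_force"],o["width"])
E
```

```text
10.2 [0.6623 0.0971 0.2545] [-0.4096 -0.1716 -0.088 ] 0.07525198629490751
```

View pics/s6.png

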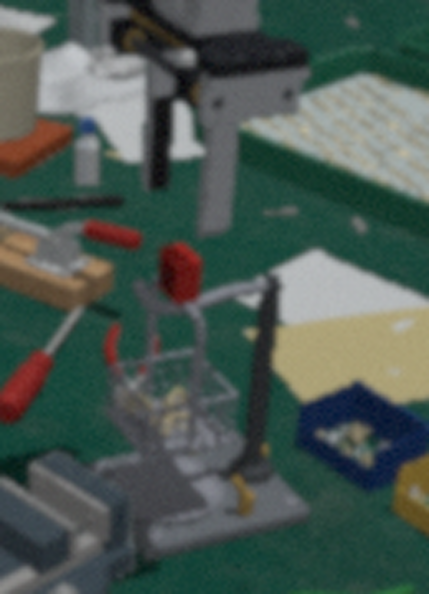

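View pics/w6.png

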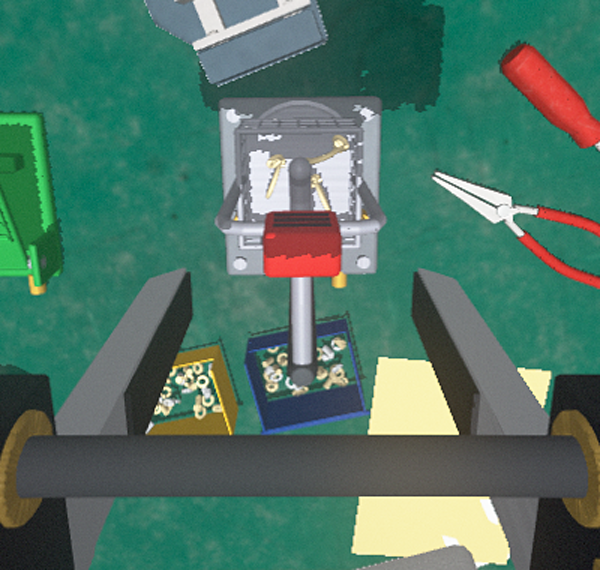

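The basket hangs on the hook with the fingers clear. Next I work out the pedal geometry and the clearances.

```bash
python3 - <<'E'
from m import *
t=robot.snapshot("scene"); c=cloud(t); s=robot.snapshot("top"); d=cloud(s)
save(t,"ped_s",(310,330,440,430),5)
o=robot.get_obs();print(o["time"],o["tool_pos"],o["ee_rot"])
# reuse the original views for obstacles
for n,q in(("top",np.load("top.npy")),("scene",np.load("scene.npy"))):
    m=(q[...,0]>.25)&(q[...,0]<.62)&(q[...,1]<-.05)&(q[...,1]>-.4)&(q[...,2]>.10)&(q[...,2]<.5)
    P=q[m]; print(n,len(P), (P.min(0),P.max(0)) if len(P) else "")
hs=cv2.cvtColor(t["pixels"],cv2.COLOR_RGB2HSV)
yel=(hs[...,0]>17)&(hs[...,0]<30)&(hs[...,1]>150)
m=yel&(abs(c[...,0]-.46)<.1)&(abs(c[...,1]+.18)<.1)&(c[...,2]>.006)&(c[...,2]<.016)
P=c[m]; print("base",cv2.minAreaRect((P[:,:2]*1000).astype(np.float32)))
for n,pic,q in(("scene",t,c),("top",s,d)):
    h=cv2.cvtColor(pic["pixels"],cv2.COLOR_RGB2HSV)
    m=(h[...,2]<90)&(h[...,1]<110)&(abs(q[...,0]-.45)<.07)&(abs(q[...,1]+.18)<.06)&(q[...,2]>.035)&(q[...,2]<.09)
    P=q[m]; print(n,"tread",len(P),cv2.minAreaRect((P[:,:2]*1000).astype(np.float32)),P.mean(0))
    A=np.c_[P[:,:2],np.ones(len(P))]; k=np.linalg.lstsq(A,P[:,2],rcond=None)[0]; print("plane",k,"downhill yaw",np.arctan2(-k[1],-k[0]),"z at .431,-.1765",k@[.431,-.1765,1])
    for k in ("pedal_tread","pedal_base","bail_bar","basket","hook_seat"):
        for g in robot.place_of(pic,k)[:2]: print(k,round(g["p"],2),c2w(pic,g["at"]))
E
```

```text
10.3 [0.6612 0.0971 0.2505] [3.1409 0.0019 2.9148]
top 2477 (array([ 0.4872, -0.3999,  0.1   ]), array([ 0.62  , -0.2625,  0.1914]))
scene 5796 (array([ 0.4864, -0.4   ,  0.1   ]), array([ 0.6199, -0.2642,  0.1826]))
base ((454.7353210449219, -182.6737060546875), (80.98944854736328, 126.42588806152344), 77.28588104248047)
scene tread 1069 ((456.7900085449219, -182.51315307617188), (64.01318359375, 94.42398071289062), 78.24076080322266) [ 0.4512 -0.1855  0.0601]
plane [-0.3597  0.1143  0.2436] downhill yaw -0.30763399572549444 z at .431,-.1765 0.0683857189333543
pedal_tread 0.95 [ 0.6208 -0.1303  0.0695]
pedal_tread 0.62 [ 0.4347 -0.1741  0.0667]
pedal_base 0.86 [ 0.646  -0.1374  0.0046]
pedal_base 0.75 [ 0.4616 -0.1833  0.0035]
bail_bar 0.72 [0.6645 0.0988 0.1867]
bail_bar 0.5 [ 0.4334 -0.1737  0.0701]
basket 0.76 [0.6666 0.0983 0.0736]
hook_seat 0.89 [0.6651 0.0953 0.1799]
hook_seat 0.35 [0.7038 0.3109 0.0001]
top tread 655 ((454.185302734375, -179.54693603515625), (62.1025276184082, 90.7572250366211), 76.6746826171875) [ 0.4532 -0.1792  0.0597]
plane [-0.3792  0.1015  0.2497] downhill yaw -0.2615952741449204 z at .431,-.1765 0.06838700469059139
pedal_tread 0.8 [ 0.6147 -0.1312  0.0652]
pedal_tread 0.64 [ 0.4271 -0.1736  0.0663]
pedal_base 0.87 [ 0.6432 -0.1358  0.0034]
pedal_base 0.76 [ 0.4557 -0.1811  0.0003]
bail_bar 0.65 [0.6635 0.0987 0.1867]
basket 0.89 [0.6585 0.0934 0.0725]
basket 0.44 [ 0.7056  0.314  -0.001 ]
hook_seat 0.68 [0.6618 0.0956 0.1817]
```

View pics/ped_s.png

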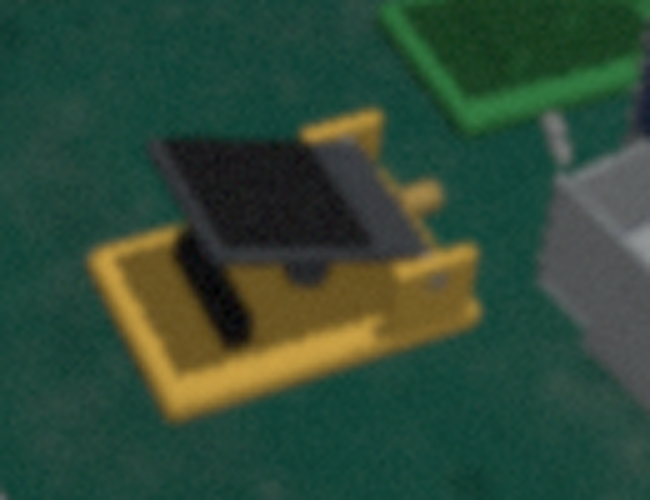

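```bash
python3 - <<'E'
from m import *
print(delta([.6612,.0971,.2505],2.915,[.431,-.176,.12],2.915))
E
```

```text
(array([ 162.9613, -317.8353,  130.5   ]), array([0., 0., 0.]))
```

>>> carry_out:
  deltas: "2 -4 -10 0 0 0 0.2; 12 -23 -15 0 0 0 0.3; 30 -58 -15 0 0 0 0.5; 48 -93 -15 0 0 0 1; 66 -128 -15 0 0 0 1; 84 -163 -15 0 0 0 1; 102 -198 -15 0 0 0 1; 120 -233 -10 0 0 0 1"

```text
time: 11.47
tool_pos: [0.4905, -0.1044, 0.2617]
ee_rot: [-3.141, 0.004, 2.915]
wrist_force: [0.8, -0.6, -0.2]
width: 0.032
```

>>> carry_out:
  deltas: "18 -34 10 0 0 0 1; 32 -62 30 0 0 0 1; 40 -78 60 0 0 0 1; 43 -85 90 0 0 0 1; 43 -85 115 0 0 0 1; 43 -85 135 0 0 0 1; 43 -85 140 0 0 0 1; 43 -85 140 0 0 0 1"

```text
time: 12.13
tool_pos: [0.4295, -0.1758, 0.1185]
ee_rot: [3.141, -0.003, 2.915]
wrist_force: [0.0, -0.6, 0.9]
width: 0.0004
```

```bash
python3 - <<'E'
from m import *
t=robot.snapshot("scene"); save(t,"s7",(240,130,460,430),2)
s=robot.snapshot("wrist"); save(s,"w7")
o=robot.get_obs();print(o["time"],o["tool_pos"],o["ee_rot"],o["wrist_force"],o["width"])
c=cloud(t);m=(abs(c[...,0]-.665)<.06)&(abs(c[...,1]-.095)<.06)&(c[...,2]>.18)&(c[...,2]<.24)
print(delta(o["tool_pos"],2.915,[.431,-.176,.068],2.915))
E
```

```text
12.2333 [ 0.4314 -0.1766  0.1212] [-3.1409  0.0025  2.915 ] [ 0.2943 -0.5464  0.5   ] 0.00010946341108563024
(array([ 0.5478,  0.4675, 53.2244]), array([0., 0., 0.]))
```

View pics/s7.png

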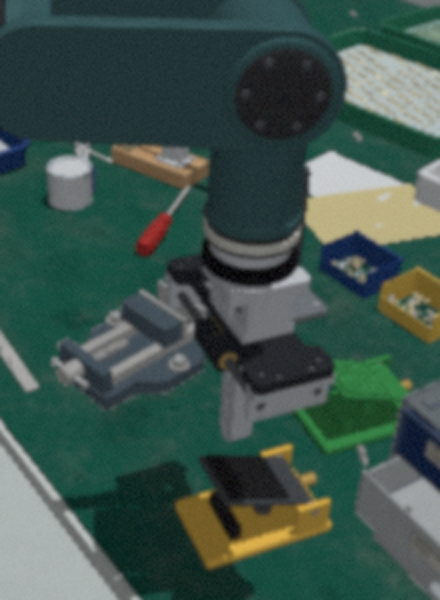

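View pics/w7.png

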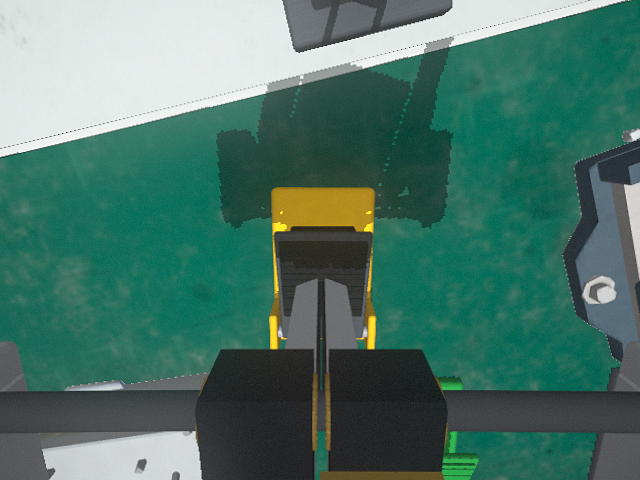

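Fingers shut and centred over the yellow tread (wrist picture: tread at (322,265)). First I check quickly in the top view that the basket still hangs.

```bash
python3 - <<'E'
from m import *
t=robot.snapshot("top"); save(t,"t8",(260,150,460,310),4)
o=robot.get_obs();print(o["time"],o["tool_pos"])
for k in ("bail_bar","basket"):
    for g in robot.place_of(t,k)[:1]: print(k,round(g["p"],2),c2w(t,g["at"]))
E
```

```text
12.2833 [ 0.4318 -0.1767  0.1217]
bail_bar 0.62 [0.6633 0.0974 0.183 ]
basket 0.74 [0.6562 0.0906 0.074 ]
```

View pics/t8.png

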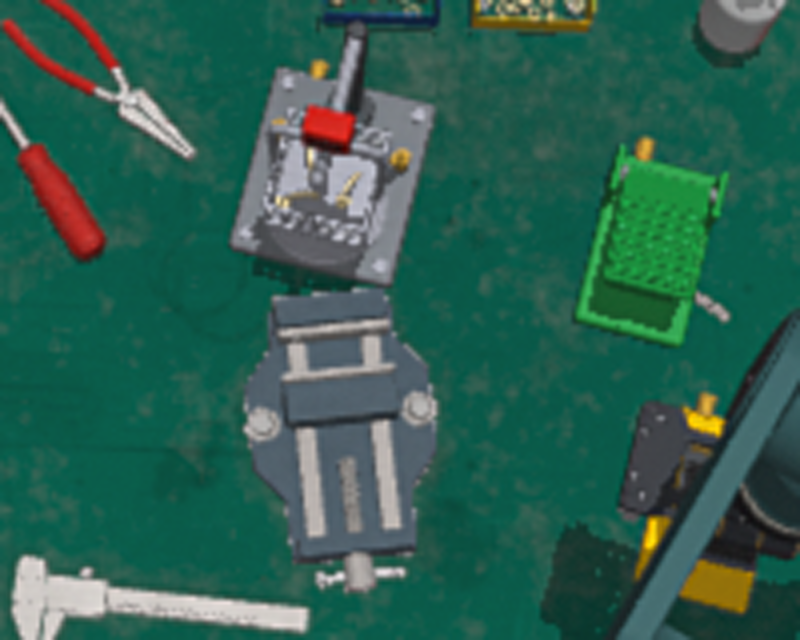

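The basket hangs on the hook, with its red grip at (330,128) in the crop. Now I press the pedal.

>>> carry_out:
  deltas: "0 0 20 0 0 0 1; 0 0 38 0 0 0 1; 0 0 48 0 0 0 1; 1 0 53 0 0 0 1; 2 0 58 0 0 0 1; 3 0 63 0 0 0 1; 4 0 68 0 0 0 1; 4 0 68 0 0 0 1"

```text
time: 13.05
tool_pos: [0.4266, -0.1754, 0.0521]
ee_rot: [-3.141, 0.0, 2.915]
wrist_force: [-3.4, 1.4, 6.6]
width: 0.0007
```

>>> carry_out:
  deltas: "0 0 1 0 0 0 1; 1 0 2 0 0 0 1; 1 0 3 0 0 0 1; 1 0 4 0 0 0 1; 1 0 5 0 0 0 1; 1 0 6 0 0 0 1; 1 0 6 0 0 0 1; 1 0 6 0 0 0 1"

```text
time: 13.72
tool_pos: [0.4258, -0.1752, 0.0476]
ee_rot: [-3.141, 0.001, 2.915]
wrist_force: [-5.1, 3.1, 8.6]
width: 0.0005
```

>>> carry_out:
  deltas: "0 0 0.5 0 0 0 1; 0 0 1 0 0 0 1; 0 0 1.5 0 0 0 1; 0 0 2 0 0 0 1; 0 0 2.5 0 0 0 1; 0 0 3 0 0 0 1; 0 0 3 0 0 0 1; 0 0 3 0 0 0 1"

```text
time: 14.38
tool_pos: [0.4258, -0.1752, 0.047]
ee_rot: [-3.141, 0.001, 2.915]
wrist_force: [-9.5, 5.2, 21.0]
width: -0.0
```

The force jumped to 21 N with almost no travel, so the pedal is at its stop. I hold, then release.

>>> carry_out:
  deltas: "0 0 0 0 0 0 1; 0 0 0 0 0 0 1; 0 0 0 0 0 0 1; 0 0 0 0 0 0 1; 0 0 0 0 0 0 1; 0 0 0 0 0 0 1; 0 0 0 0 0 0 1; 0 0 0 0 0 0 1"

```text
time: 15.05
tool_pos: [0.4258, -0.1752, 0.047]
ee_rot: [-3.141, 0.001, 2.915]
wrist_force: [-9.6, 4.3, 20.8]
width: 0.0007
```

>>> carry_out:
  deltas: "0 0 -3 0 0 0 1; -1 0 -8 0 0 0 1; -2 0 -14 0 0 0 1; -3 0 -20 0 0 0 1; -4 0 -28 0 0 0 1; -4 0 -45 0 0 0 1; -4 0 -70 0 0 0 1; -4 0 -100 0 0 0 1"

```text
time: 15.72
tool_pos: [0.4284, -0.1753, 0.1416]
ee_rot: [3.14, -0.004, 2.915]
wrist_force: [-0.3, -0.3, 0.9]
width: 0.0004
```

>>> carry_out:
  deltas: "10 -5 -20 0 0 0 1; 40 -20 -40 0 0 0 1; 75 -40 -60 0 0 0 1; 110 -60 -80 0 0 0 1; 135 -80 -90 0 0 0 1; 140 -90 -90 0 0 0 1; 140 -90 -90 0 0 0 1; 140 -90 -90 0 0 0 1"

```text
time: 16.38
tool_pos: [0.2729, -0.2323, 0.2325]
ee_rot: [3.141, 0.001, 2.913]
wrist_force: [0.8, 0.5, 0.1]
width: 0.0002
```

```bash
python3 - <<'E'
from m import *
t=robot.snapshot("scene"); save(t,"s9",(220,170,440,430),2.3); c=cloud(t)
s=robot.snapshot("top"); save(s,"t9",(240,130,480,310),3.3); d=cloud(s)
o=robot.get_obs();print(o["time"],o["tool_pos"],o["wrist_force"],abs(o["qvel"]).max())
for n,pic,q in(("scene",t,c),("top",s,d)):
    h=cv2.cvtColor(pic["pixels"],cv2.COLOR_RGB2HSV)
    m=(h[...,2]<90)&(h[...,1]<110)&(abs(q[...,0]-.45)<.07)&(abs(q[...,1]+.18)<.06)&(q[...,2]>.035)&(q[...,2]<.09)
    P=q[m]; print(n,"tread",len(P),P.mean(0))
    red=((h[...,0]<8)|(h[...,0]>172))&(h[...,1]>150)
    m=red&(abs(q[...,0]-.66)<.05)&(abs(q[...,1]-.097)<.05)&(q[...,2]>.17)
    P=q[m]; print("grip",len(P),P.mean(0),P[:,2].max(),cv2.minAreaRect((P[P[:,2]>.205][:,:2]*1000).astype(np.float32)))
    for k in ("bail_bar","basket","hook_seat","screwdriver","glue_tin","caliper"):
        for g in robot.place_of(pic,k)[:1]: print(k,round(g["p"],2),c2w(pic,g["at"]))
E
```

```text
16.4833 [ 0.2734 -0.2316  0.2317] [-0.1469  0.6265  0.1167] 0.016828437315633698
scene tread 1049 [ 0.4504 -0.1851  0.0604]
grip 162 [0.6574 0.0892 0.2097] 0.22289376295382485 ((661.2553100585938, 94.51765441894531), (31.738719940185547, 19.8275203704834), 74.38419342041016)
bail_bar 0.68 [0.6617 0.1002 0.1853]
basket 0.78 [0.6687 0.0971 0.0735]
hook_seat 0.87 [0.6617 0.0949 0.1789]
screwdriver 0.63 [0.6626 0.1005 0.1837]
glue_tin 0.59 [ 0.619   0.4486 -0.0006]
caliper 0.94 [ 0.3718  0.201  -0.0015]
top tread 659 [ 0.4531 -0.1791  0.0596]
grip 107 [0.66   0.0967 0.2168] 0.22696268588256852 ((660.9741821289062, 97.30488586425781), (30.470579147338867, 20.286056518554688), 80.27452087402344)
bail_bar 0.92 [0.6643 0.1016 0.1872]
basket 0.69 [0.6598 0.0921 0.0745]
hook_seat 0.85 [0.6593 0.0963 0.1803]
screwdriver 0.8 [0.7026 0.3155 0.    ]
glue_tin 0.7 [ 0.6205  0.4497 -0.0014]
caliper 0.95 [0.3666 0.1975 0.0013]
```

View pics/s9.png

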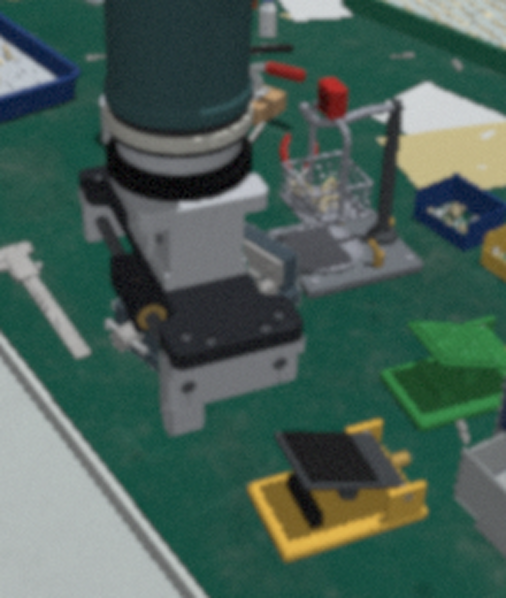

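View pics/t9.png

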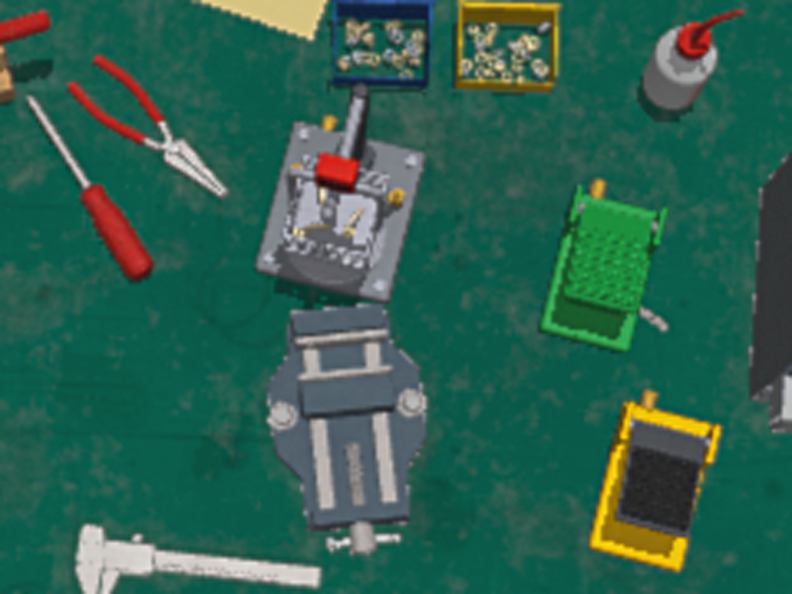

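```bash
python3 - <<'E'
from m import *
o=robot.get_obs()
B=[];G=[]
for i in range(4):
  for n in("scene","top"):
    t=robot.snapshot(n); q=cloud(t)
    if n=="scene" and i==0: save(t,"s10",(320,190,420,310),5)
    h=cv2.cvtColor(t["pixels"],cv2.COLOR_RGB2HSV)
    red=((h[...,0]<8)|(h[...,0]>172))&(h[...,1]>150)
    m=red&(abs(q[...,0]-.66)<.05)&(abs(q[...,1]-.097)<.05)&(q[...,2]>.17)
    P=q[m]; r=cv2.minAreaRect((P[P[:,2]>.208][:,:2]*1000).astype(np.float32))
    G.append(np.r_[np.argwhere(m).mean(0)])
    m=(np.hypot(q[...,0]-.6615,q[...,1]-.0965)<.062)&(q[...,2]>.06)&(q[...,2]<.135)
    P=q[m]; 
    k=cv2.minAreaRect((P[:,:2]*1000).astype(np.float32))
    print(n,"grip",r[0],"body",k[0],k[1],k[2],np.percentile(P[:,2],[1,99]))
print(np.array(G)[::2],np.array(G)[1::2]); print(robot.get_obs()["time"])
E
```

```text
scene grip (660.8204345703125, 94.5473403930664) body (662.121337890625, 94.4962158203125) (82.75619506835938, 74.41954803466797) 77.63003540039062 [0.0743 0.1311]
top grip (662.4246215820312, 97.03825378417969) body (661.80029296875, 96.8036880493164) (78.96723175048828, 74.93112182617188) 78.49403381347656 [0.0691 0.1243]
scene grip (660.3345336914062, 93.82820129394531) body (662.40380859375, 94.07185363769531) (83.38846588134766, 73.67379760742188) 77.80309295654297 [0.0745 0.132 ]
top grip (660.674072265625, 97.26689147949219) body (661.3170166015625, 96.8584213256836) (78.94865417480469, 74.23542022705078) 77.47465515136719 [0.0682 0.1245]
scene grip (659.900390625, 94.3314208984375) body (662.2192993164062, 95.39143371582031) (83.44877624511719, 73.83238983154297) 77.4171142578125 [0.0744 0.1311]
top grip (661.0138549804688, 97.15354919433594) body (661.5768432617188, 96.49459838867188) (79.25791931152344, 74.6572494506836) 77.40608215332031 [0.0691 0.1235]
scene grip (661.20947265625, 94.9753189086914) body (661.6423950195312, 93.29586791992188) (81.71218872070312, 73.4867935180664) 77.89303588867188 [0.0742 0.1312]
top grip (660.2894287109375, 97.06128692626953) body (661.3496704101562, 96.64886474609375) (78.9520034790039, 74.33474731445312) 77.61286926269531 [0.0689 0.1253]
[[211.9062 364.3062]
 [211.805  364.1447]
 [211.875  364.1062]
 [211.8696 364.2236]] [[181.5455 341.8545]
 [181.4953 341.8411]
 [181.4434 341.8868]
 [181.463  341.8611]]
17.4833
```

View pics/s10.png

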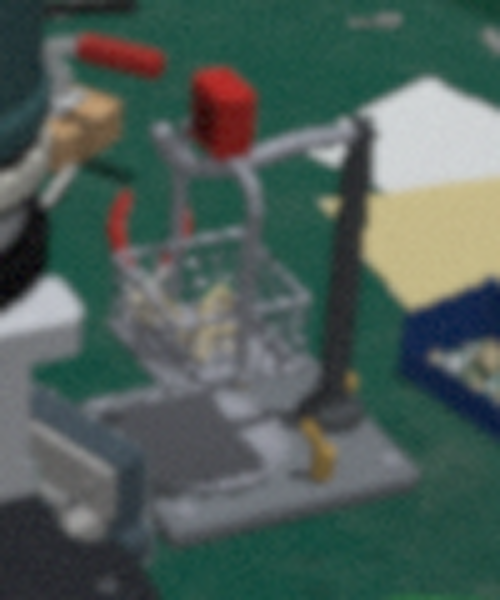

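The basket hangs still (grip pixels steady within 0.2 px) and level (grip centre directly over the body centre within about 1–2 mm). The tread is back up and the bystanders are in place. I hand in.

```bash
python3 -c "
from bench import robot
print(robot.close_job())"
```

```text
the job is handed in; nothing more can be done
None
```

The basket hangs on the hook of the blow-off station, the yellow pedal has been pressed to its stop and released, and the job was handed in at about 17.5 s of the 61 s allowed.

- **Basket:** I gripped the red block from above, hung the bar in the trough and let go. The last pictures show it still, with the grip steady within 0.2 px. It also looks level, with the grip over the body centre within about 1–2 mm.
- **Pedal:** I pressed only after a picture showed the basket hanging. Wrist force rose to 21 N with almost no further travel, at tool height 0.047 m. I held it there for about 0.7 s, and the tread then sprang back to its earlier height.
- **Bystanders:** The tin and caliper were found at their first positions within the networks' accuracy, and so was the screwdriver in the top view.
- **Disagreements:** In the last scene picture the network placed the screwdriver on the basket's red grip. I took this as a mistake, because the top view shows the screwdriver where it was. The scene and top cameras also differ by about 2–3 mm in y for the hung basket, about the calibration error.

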